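# Put the tea set back on its silicone pads

### The job

The washed tea set goes back in the wooden lift-out tray of the wall box: stand the tea glass, the sugar shaker and the teaspoon holder upright, and lay the ceramic lid knob up, each in the grey silicone pad whose recess has its shape and size. Set each one gently right down onto the floor of its recess and let go of it, and leave the honey jar and the milk jug standing where they are.

Things in the scene. Friction and masses are not known exactly. Their poses are not given: they have to be found in the camera images.
- tea_glass: The clear tea glass, an open tumbler 90 mm high, 54 mm across the foot, 59 mm at 50 mm height, widening to 66 mm at the rim, wall 3 mm, about 0.17 kg. Stands upright on the counter. Origin: centre of its underside; z up along its axis.
- sugar_shaker: The sugar shaker, empty: an upright square glass body 48 x 48 mm and 76 mm high with a round steel screw cap (42 mm across) on top, 104 mm high in all, about 0.26 kg. Stands upright, turned at random. Origin: centre of its underside; z up, x and y square to its sides.
- spoon_holder: The teaspoon holder, empty: an open oblong steel cup, 38 mm (along its x) by 70 mm (along its y), 80 mm high, wall 3 mm, about 0.15 kg. Stands upright. Origin: centre of its underside; z up.
- ceramic_lid: The white ceramic lid, a round disc 84 mm across with a knob on top. It rests on a locating ring 68 mm across; its flange lies 6 to 11 mm and its dome rises to 19 mm above the underside; the knob is 24 mm across from 29 to 42 mm height, top at 45 mm. About 0.16 kg. Lies knob up. Origin: centre of the underside of its ring; z up through the knob.
- pad_glass: Hard grey silicone pad, 112 x 112 x 26 mm high, one of four fixed in a row along y in a wooden tray no higher than they are (order and place vary). Recess amid its top: round, 70 mm across, 14 mm deep, 8 mm to spare round the tea glass. Origin: centre of its underside, z up; recess floor 12 mm, top 26 mm above it (18 and 32 mm above the counter).
- pad_shaker: Hard grey silicone pad, 112 x 112 x 26 mm high, one of four fixed in a row along y in a wooden tray no higher than they are (order and place vary). Recess amid its top: square, 64 x 64 mm, parallel to the block, 14 mm deep, 8 mm to spare round the square sugar shaker. Origin: centre of its underside, z up; recess floor 12 mm, top 26 mm above it (18 and 32 mm above the counter).
- pad_holder: Hard grey silicone pad, 112 x 112 x 26 mm high, one of four fixed in a row along y in a wooden tray no higher than they are (order and place vary). Recess amid its top: oblong, 54 mm along its x by 86 mm along its y, 14 mm deep, 8 mm to spare round the oblong teaspoon holder. Origin: centre of its underside, z up; recess floor 12 mm, top 26 mm above it (18 and 32 mm above the counter).
- pad_lid: Hard grey silicone pad, 112 x 112 x 26 mm high, one of four fixed in a row along y in a wooden tray no higher than they are (order and place vary). Recess amid its top: round, 100 mm across, the largest, 14 mm deep, 8 mm to spare round the ceramic lid. Origin: centre of its underside, z up; recess floor 12 mm, top 26 mm above it (18 and 32 mm above the counter).
- honey_jar: A bystander: a small round amber honey jar with a steel cap, 48 mm across, 75 mm high, standing loose in the middle of the tea things. Origin: centre of its underside. Not to be moved.
- milk_jug: A bystander: a small white ceramic milk jug, 54 mm across and 62 mm high with a side handle (at its +y), standing loose at the left of the tea things. Origin: centre of its underside. Not to be moved.
There are look-alikes about, which are no part of the job. Leave any blue or pink look-alike of the sugar_shaker alone.

How it is judged:
At the end, for the whole second after the job is handed in: The tea glass, sugar shaker, spoon holder and ceramic lid each lie in the recess made for them: centre within 13 mm of the pad's centre, standing flat on the recess floor (underside within about 4 mm of it), upright within 0.1 rad, and at rest (horizontal distance between tea_glass and pad_glass below 0.013 m and z of tea_glass in the frame of pad_glass between 0.008 and 0.0155 m and angle between each of tea_glass, sugar_shaker, spoon_holder, ceramic_lid's own z axis and vertical below 0.1 rad and linear speed of each of tea_glass, sugar_shaker, spoon_holder, ceramic_lid below 0.02 m/s and angular speed of each of tea_glass, sugar_shaker, spoon_holder, ceramic_lid below 0.2 rad/s and horizontal distance between sugar_shaker and pad_shaker below 0.013 m and z of sugar_shaker in the frame of pad_shaker between 0.008 and 0.0155 m and horizontal distance between spoon_holder and pad_holder below 0.013 m and z of spoon_holder in the frame of pad_holder between 0.008 and 0.0155 m and horizontal distance between ceramic_lid and pad_lid below 0.013 m and z of ceramic_lid in the frame of pad_lid between 0.008 and 0.0155 m); the robot touches nothing.
It fails at once if the honey jar is pushed more than 25 mm or tipped over (distance of honey_jar from where it was at the start of the episode above 0.025 m or angle between honey_jar's own z axis and vertical above 0.5 rad).
It fails at once if the milk jug is pushed more than 25 mm or tipped over (distance of milk_jug from where it was at the start of the episode above 0.025 m or angle between milk_jug's own z axis and vertical above 0.5 rad).
It fails at once if one of the tea things is dropped: it falls free of the fingers at over 0.7 m/s (a fall of some 25 mm) ((linear speed of tea_glass above 0.7 m/s and contact force between the fingers and tea_glass below 0.2 N) or (linear speed of sugar_shaker above 0.7 m/s and contact force between the fingers and sugar_shaker below 0.2 N) or (linear speed of spoon_holder above 0.7 m/s and contact force between the fingers and spoon_holder below 0.2 N) or (linear speed of ceramic_lid above 0.7 m/s and contact force between the fingers and ceramic_lid below 0.2 N)).
It fails at once if one of the tea things is slammed onto its pad (a blow above 80 N) (contact force between tea_glass and pad_glass above 80 N or contact force between sugar_shaker and pad_shaker above 80 N or contact force between spoon_holder and pad_holder above 80 N or contact force between ceramic_lid and pad_lid above 80 N).
It also fails if it takes over 112 s, if anything falls off the work surface, if the arm or the gripper's body presses on something with over 40 N, if the wrist force passes 120 N, or if a joint passes its speed limit or range.

### The arm

A 7-joint arm with a two-finger parallel gripper is mounted at the origin on the work surface. World frame = base frame: x ahead of the robot, y to its left, z up, the work surface at z = 0. Lengths are in m, angles in rad, forces in N, time in s.
With the tool pointing down it reaches from about 0.35 to 0.9 m from the base axis. Payload 8.1 kg.
Tool frame: the origin (TCP) lies at the very end of the fingers, on their centre line; the grasp point (between the pads) lies 19 mm behind it; z points along the fingers, x is the direction in which the jaws open and shut, and the axes are right-handed (so a half turn about z gives the same grasp; the last joint's range is limited). The gripper opens to 92 mm and grips with 3 to 60 N. Pads are 19 mm wide; open, the fingers measure 130 mm over their backs; the gripper's body (75 mm by 190 mm) begins 47 mm behind the grasp point.
Start: joints at [1.142, 0.434, 0.025, 1.573, -0.012, 1.134, -0.075], TCP at [0.2, -0.592, 0.227] pointing down, gripper open.
Joint ranges: [-2.62, 2.62], [-0.44, 2.09], [-1.27, 1.32], [0.08, 2.57], [-1.32, 4.46], [0.12, 2], [-2.74, 2.74]. Speed limits (rad/s): [2.22, 2.22, 3.01, 3.01, 3.14, 3.14, 3.14].

### API

Orientations are given as a rotation vector (axis times angle).
In Python, from cell import status, viewer, arm gives the robot as it stands.
- The arm moves only by the tool jog_arm, never from a script. Its argument "commands" is text: rows parted by semicolons, each of 7 numbers parted by spaces: the closure, from -1 (fully open) to 1 (shut), then the shift along the world's x, y, z normalised to -1 to 1, where 1 is 0.3 m, then the turn, a rotation vector about the world's x, y, z normalised to -1 to 1, where 1 is 2 pi rad. In form: jaw dx dy dz wx wy wz; .... A call has exactly 5 rows; each row shifts and turns the commanded pose from where the row before left it; what a row does not reach is not made up. A row lasts 1/10 s, in which the tool goes at most 50 mm and 8.59 degrees, less where a joint would pass 70% of its speed; a pose out of reach is approached as far as the arm can. A call with a number of a shift or a turn outside -1 to 1 is refused whole. A call with a gripper value outside its range is refused whole. The fingers move at their own pace and stop on an object; "force" is the grip in N (left out, the last holds). Time passes only in rows, so rows that do not move let the fingers close, or fill a call up. It gives the time, the measured TCP pose, the force and the opening at its end, in the units of the state.
- status.observe(): the state, without advancing time (a new reading comes with each control period).
- viewer.get_image(name): name is "scene" or "top" or "wrist"; returns a dict with "pixels" (420x560x3 uint8, red, green, blue), "z_map" (420x560 float32, m along the optical axis (not along the pixel's ray), 0 where there is no reading), "camera_matrix" (3x3 intrinsics, pixels), "R" (3x3) and "t" (3): a world point X has camera coordinates R X + t. Camera axes: x right, y down, z forward; pixel columns grow to the right and rows downward; lengths in m; the calibration is good to about 2 mm. A picture is of the moment at which its call begins.
- arm.sign_off(): hands the job in, once; it reports no verdict.
The state is a dict: "clock": time; "joints": joint angles; "dq": joint speeds; "joint_efforts": joint torques, N m; "position": TCP position; "ee_rot": TCP orientation; "force": force on the tool from outside, world axes, zero at the start; "ft_torque": the same for the moment, N m; "width": opening from 0.0 (shut) to 1.0 (fully open).
Only numpy, scipy, OpenCV 4.12 (cv2) and the standard library are available. Lean on these libraries where they do the work, as an engineer would, in place of code of your own. Each camera call takes 0.05 s, during which the arm holds its last target. There are 200 camera calls.

## Working session

There is one attempt and no reset: what is moved stays moved. The work goes in short steps, Python scripts to look and compute and a tool call to move; the robot and the scene stay as the last step left them, time stands still between calls to the robot, and variables do not carry over. Pictures are saved under pics/ and viewed, about 12 in all and at most 16, crops included, and the job is handed in when it is done.

Besides the shell and the picture viewer there is one more tool, called by a JSON object that holds its "method" and its "body", one argument or row to a line. jog_arm: Moves the arm, as the interface text tells. Scaled input: -1 to 1 covers 0.3 m each way for a shift and 2 pi rad each way for a turn. Its arguments: {"type":"object","properties":{"commands":{"type":"string"},"force":{"type":"number"}},"required":["commands"]}

```bash
mkdir -p pics; ls; python3 - <<'E'
from cell import status, viewer
import cv2,numpy as np
print(status.observe())
for n in("scene","top"):
    d=viewer.get_image(n); cv2.imwrite(f"pics/{n}0.png",d["pixels"][:,:,::-1]); np.savez(f"pics/{n}0.npz",**d)
    print(n,d["camera_matrix"],d["R"],d["t"])
E
```

```text
pics
{'clock': 0.0, 'joints': array([ 1.14242347,  0.43522518,  0.02496919,  1.57411625, -0.01157357,
        1.13402511, -0.07509417]), 'dq': array([-2.54037535e-04,  2.10289515e-04, -9.54385370e-04,  1.24376140e-03,
        3.70438756e-04,  4.08900136e-04,  2.52731791e-05]), 'joint_efforts': array([-3.65080505e-04, -6.67845011e+01,  9.84906927e-01, -3.14462686e+01,
       -6.04222692e-02,  4.28609911e-02,  1.81037103e-04]), 'position': array([ 0.19979273, -0.59164344,  0.22593619]), 'ee_rot': array([-2.55157981e+00,  1.83138429e+00,  2.22272812e-03]), 'force': array([-0.62587846, -0.68869491,  0.67539244]), 'ft_torque': array([ 0.02942709,  0.01677467, -0.10201821]), 'width': 1.0014167538767873}
scene [[542.74572205   0.         280.44539366]
 [  0.         542.74572205 206.50117857]
 [  0.           0.           1.        ]] [[ 0.57439067  0.81848731  0.01240486]
 [ 0.63408264 -0.43529461 -0.63910704]
 [-0.51770123  0.37496283 -0.76901776]] [-0.33264943 -0.231588    1.62678329]
top [[387.96065241   0.         283.12825206]
 [  0.         387.96065241 212.77511451]
 [  0.           0.           1.        ]] [[ 0.0296995  -0.99955765  0.0015654 ]
 [-0.97786297 -0.02937935 -0.20717352]
 [ 0.20712787  0.0046222  -0.97830296]] [0.06042135 0.45814946 1.02784457]
```

View pics/top0.png

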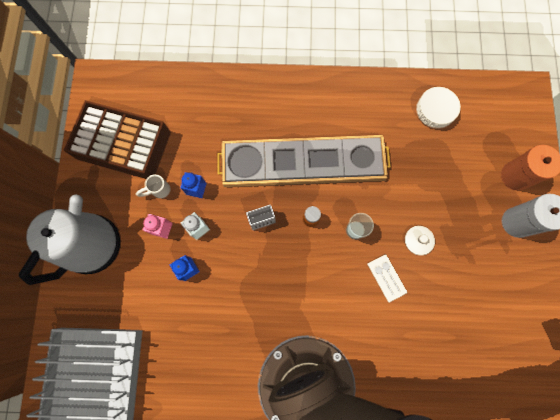

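View pics/scene0.png

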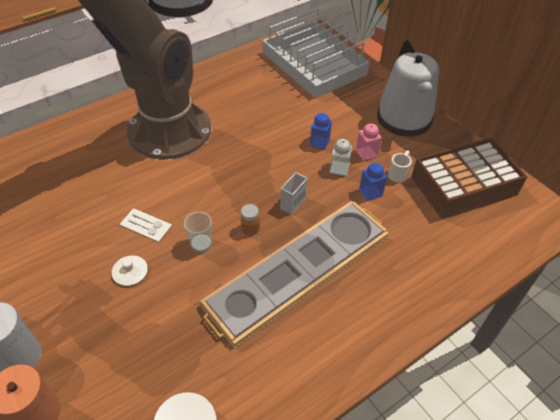

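The top view has +x up and +y left. The lid is at (420,240), the glass at (360,226) and the honey jar at (313,215). The spoon holder is at (261,217), the clear shaker at (195,226) and the jug at (155,185). The blue shakers are at (193,184) and (183,268), and the pink one at (157,225). The recesses from left to right are lid, shaker, holder and glass. Next I'll measure with depth.

```bash
cat > h.py <<'E'
import numpy as np,cv2
def world(d):
    K,R,t,z=d["camera_matrix"],d["R"],d["t"],d["z_map"]
    v,u=np.indices(z.shape); c=np.stack([(u-K[0,2])/K[0,0]*z,(v-K[1,2])/K[1,1]*z,z],-1)
    W=(c-t)@R; W[z<=0]=np.nan; return W
def rect(p): 
    (c,s,a)=cv2.minAreaRect((p[:,:2]*1000).astype(np.float32)); return np.round(c,1),np.round(s,1),round(a,1)
E
python3 - <<'E'
from h import *
for n in("top","scene"):
    d=np.load(f"pics/{n}0.npz"); W=world(d); P=W.reshape(-1,3); P=P[np.isfinite(P[:,0])]
    x,y,z=P.T; m=(x>.3)&(x<.9)&(abs(y)<.6)
    print(n,'table z',np.median(z[m&(abs(z)<.02)]))
    # clusters by height map 2mm grid
    g=np.zeros((300,600),np.uint8); q=P[m&(z>.012)&(z<.2)]
    i=((q[:,0]-.3)/.002).astype(int);j=((q[:,1]+.6)/.002).astype(int);g[i,j]=1
    g=cv2.morphologyEx(g,cv2.MORPH_CLOSE,np.ones((3,3)))
    N,L,S,C=cv2.connectedComponentsWithStats(g)
    l=L[i,j]
    for k in range(1,N):
        pk=q[l==k]
        if len(pk)<60: continue
        zt=np.percentile(pk[:,2],98); tp=pk[pk[:,2]>zt-.008]
        print(k,len(pk),'zt',round(zt,3),'all',*rect(pk),'| top',*rect(tp))
E
```

```text
top table z -0.0004306124219854995
2 185 zt 0.104 all [315.5 332.9] [30.8 46.2] 0.4 | top [308.  338.2] [15.9 34.8] 2.3
4 2629 zt 0.199 all [378.  566.3] [ 67.  155.9] 90.0 | top [380.  577.7] [151.9  43.9] 0.1
13 542 zt 0.045 all [ 398.3 -315.8] [77.  77.5] 1.5 | top [ 397.5 -314.7] [22.8 22.1] 63.9
15 428 zt 0.105 all [414.  316.2] [48.6 48.1] 41.2 | top [414.3 316.8] [34.8 35. ] 66.1
16 468 zt 0.104 all [410.6 420.4] [49.1 47.7] 76.4 | top [409.5 420.1] [36.7 34.4] 48.0
19 388 zt 0.091 all [ 422.2 -133.4] [63.9 63. ] 87.3 | top [ 422.2 -133.4] [63.9 63. ] 87.3
20 1553 zt 0.156 all [ 458.2 -576.4] [90.3 47. ] 0.1 | top [ 458.2 -577. ] [90.3 45.9] 0.1
21 328 zt 0.082 all [443.5 134.7] [39.4 69.8] 20.5 | top [443.8 134.8] [38.7 69.8] 20.5
24 282 zt 0.077 all [449.4  -5.6] [43.9 44.1] 24.8 | top [451.4  -6.2] [40.9 41.3] 23.3
27 407 zt 0.064 all [515.4 444.3] [54.1 83.6] 48.1 | top [527.6 437. ] [58.8 52.4] 84.1
28 463 zt 0.104 all [532.1 330. ] [48.3 49.9] 78.5 | top [530.5 331.1] [34.3 35.5] 4.9
29 7361 zt 0.035 all [624.   17.9] [137.  504.9] 4.0 | top [622.8  18.8] [133.5 475.9] 4
[... 973 characters left out ...]
571. ] [33.8 88.3] 71.2 | top [ 469.8 -570.7] [32.9 88. ] 72.4
30 480 zt 0.078 all [454.1  -6.1] [45.7 48.2] 48.6 | top [451.   -5.7] [39.5 44.4] 56.5
31 483 zt 0.064 all [519.1 441.8] [53.8 85.1] 48.0 | top [525.9 434.9] [52.1 55.9] 66.9
32 688 zt 0.103 all [533.3 330.9] [50.5 51.8] 77.8 | top [532.9 331.8] [35.5 35.2] 82.8
33 10143 zt 0.035 all [623.4  20.7] [138.5 507.2] 4.1 | top [624.7  20.6] [134.3 477.4] 4.2
34 4056 zt 0.076 all [652.  529.5] [186.  166.5] 75.8 | top [652.2 529.4] [185.1 166.5] 76.2
35 1461 zt 0.134 all [ 600.5 -581.8] [36.3 89.2] 90.0 | top [ 600.3 -581.8] [88.8 36.3] 0.0
38 1280 zt 0.043 all [ 771.6 -361.4] [117.8  51.8] 55.0 | top [ 771.6 -361.4] [117.8  51.8] 55.0
```

```bash
cat >> h.py <<'E'
from scipy.spatial.transform import Rotation as Ro
def go(x,y,z,yaw):
    "delta to target, normalised; yaw deg of jaw axis (mod 180), tool down"
    from cell import status
    s=status.observe(); c=Ro.from_rotvec(s["ee_rot"]); X=c.as_matrix()[:,0]; 
    best=min((Ro.from_euler('z',yaw+k,degrees=True)*Ro.from_euler('x',180,degrees=True)*c.inv() for k in(0,180)),key=lambda r:r.magnitude())
    print('t',round(s["clock"],1),'pos',np.round(s["position"],4),'yaw',round(np.degrees(np.arctan2(X[1],X[0])),1),'F',np.round(s["force"],1),'w',round(float(s["width"]),3),'q',np.round(s["joints"],2))
    print('d',np.round((np.array([x,y,z])-s["position"])/.3,4),'rot',np.round(best.as_rotvec()/(2*np.pi),4))
E
python3 - <<'E'
from h import *
for n in("top","scene"):
    W=world(np.load(f"pics/{n}0.npz")); P=W.reshape(-1,3); P=P[np.isfinite(P[:,0])]
    a=np.radians(4.1); c=np.array([.6238,.0195]); q=(P[:,:2]-c)@np.array([[np.cos(a),-np.sin(a)],[np.sin(a),np.cos(a)]])
    m=(abs(q[:,0])<.055)&(abs(q[:,1])<.225)
    q=q[m];z=P[m,2]; S=.002
    top=np.zeros((56,232),np.uint8); top[((q[:,0]+.056)/S).astype(int),((q[:,1]+.232)/S).astype(int)]=2
    b=z<.0295
    h=np.full((56,232),np.nan)
    # holes: recess outline in top plane -> cells with no top-plane point
    T=np.zeros((56,232),np.uint8); t=z>.0295; T[((q[t,0]+.056)/S).astype(int),((q[t,1]+.232)/S).astype(int)]=1
    T=cv2.morphologyEx(T,cv2.MORPH_CLOSE,np.ones((3,3))); T[:2]=1;T[-2:]=1;T[:,:6]=1;T[:,-6:]=1
    N,L,st,C=cv2.connectedComponentsWithStats(1-T,connectivity=4)
    print(n,'ztop',np.median(z[t]),'floor',np.percentile(z,5))
    for k in range(1,N):
        if st[k,4]<200: continue
        lx=(st[k,1]+st[k,3]/2)*S-.056; ly=(st[k,0]+st[k,2]/2)*S-.232
        w=c+np.array([[np.cos(a),-np.sin(a)],[np.sin(a),np.cos(a)]])@[lx,ly]
        print('local',round(lx,4),round(ly,4),'size',st[k,3]*2,st[k,2]*2,'world',np.round(w,4))
E
```

```text
top ztop 0.031706219406746894 floor 0.015253532643563791
local -0.001 0.168 size 102 104 world [0.6108 0.187 ]
local -0.001 -0.168 size 74 76 world [ 0.6348 -0.1481]
local -0.003 -0.058 size 66 92 world [ 0.625  -0.0386]
local 0.0 0.056 size 72 68 world [0.6198 0.0754]
scene ztop 0.03185985005914271 floor 0.015439225101035105
local 0.0 0.17 size 104 100 world [0.6116 0.1891]
local -0.002 0.057 size 72 70 world [0.6177 0.0762]
local 0.0 -0.17 size 72 72 world [ 0.636  -0.1501]
local 0.001 -0.055 size 58 90 world [ 0.6287 -0.0353]
```

{"method": "jog_arm", "body": {
  "commands": "-1 0.08 0.15 0 0 0 0; -1 0.08 0.15 0 0 0 0; -1 0.08 0.15 0 0 0 0; -1 0.08 0.15 0 0 0 0; -1 0 0 0 0 0 0",
  "force": 12
}}

```text
clock: 0.6
position: [0.2981, -0.4092, 0.2267]
ee_rot: [-2.558, 1.818, 0.001]
force: [0.0, -0.8, -0.3]
width: 0.995
```

```bash
python3 -c "
from h import *;go(.399,-.3146,.10,4)"
```

```text
t 0.6 pos [ 0.2981 -0.4092  0.2267] yaw -70.8 F [ 0.  -0.8 -0.3] w 0.995 q [ 0.89  0.25 -0.06  1.85  0.01  1.04 -0.41]
d [ 0.3362  0.3155 -0.4222] rot [-6.000e-04 -1.000e-04  2.078e-01]
```

{"method": "jog_arm", "body": {
  "commands": "-1 0.0336 0.0315 -0.025 0 0 0.0208; -1 0.0336 0.0315 -0.025 0 0 0.0208; -1 0.0336 0.0315 -0.025 0 0 0.0208; -1 0.0336 0.0315 -0.025 0 0 0.0208; -1 0.0336 0.0315 -0.025 0 0 0.0208"
}}

```text
clock: 1.1
position: [0.3445, -0.3683, 0.1887]
ee_rot: [-3.007, 0.908, 0.001]
force: [0.4, -0.5, 0.5]
width: 1.001
```

{"method": "jog_arm", "body": {
  "commands": "-1 0.0336 0.0315 -0.06 0 0 0.0208; -1 0.0336 0.0315 -0.06 0 0 0.0208; -1 0.0336 0.0315 -0.06 0 0 0.0208; -1 0.0336 0.0315 -0.06 0 0 0.0208; -1 0.0336 0.0315 -0.06 0 0 0.0208"
}}

```text
clock: 1.6
position: [0.395, -0.3212, 0.0983]
ee_rot: [-3.14, -0.105, 0.0]
force: [0.4, -0.6, -0.0]
width: 1.006
```

```bash
python3 -c "
from h import *;go(.399,-.3146,.024,4)
from cell import viewer
d=viewer.get_image('wrist');cv2.imwrite('pics/w1.png',d['pixels'][:,:,::-1])
W=world(d);P=W[W[...,2]>.0385];P=P[(P[:,2]<.05)&(abs(P[:,0]-.4)<.03)&(abs(P[:,1]+.315)<.03)];print(len(P),rect(P) if len(P) else 0)
go(.399,-.3146,.024,4)"
```

```text
t 1.6 pos [ 0.395  -0.3212  0.0983] yaw 3.8 F [ 0.4 -0.6 -0. ] w 1.006 q [ 0.84  0.43 -0.34  1.98  0.2   0.77  0.44]
d [ 0.0133  0.022  -0.2477] rot [-0.     -0.      0.0005]
1038 (array([ 398.1, -313.4]), array([23.6, 23.1]), 4.6)
t 1.6 pos [ 0.3956 -0.3185  0.0959] yaw 4.4 F [ 0.1  2.5 -1.3] w 1.001 q [ 0.84  0.43 -0.35  1.98  0.21  0.76  0.45]
d [ 0.0113  0.0131 -0.2397] rot [-0.0005 -0.0003 -0.0011]
```

{"method": "jog_arm", "body": {
  "commands": "-1 0.005 0.008 -0.06 0 0 0; -1 0.003 0.005 -0.06 0 0 0; -1 0 0 -0.05 0 0 0; -1 0 0 -0.03 0 0 0; -1 0 0 0 0 0 0"
}}

```text
clock: 2.15
position: [0.3964, -0.3174, 0.0384]
ee_rot: [-3.139, -0.094, 0.003]
force: [-0.2, -0.0, -0.1]
width: 0.996
```

```bash
python3 -c "
from h import *;go(.3983,-.314,.024,4)"
```

```text
t 2.1 pos [ 0.3964 -0.3174  0.0384] yaw 3.4 F [-0.2 -0.  -0.1] w 0.996 q [ 0.8   0.52 -0.31  2.03  0.26  0.63  0.38]
d [ 0.0063  0.0113 -0.0481] rot [-0.0001 -0.0003  0.0016]
```

{"method": "jog_arm", "body": {
  "commands": "-1 0 0 0 0 0 0; -1 0 0 0 0 0 0; -1 0 0 0 0 0 0; -1 0 0 0 0 0 0; -1 0 0 0 0 0 0"
}}

```text
clock: 2.65
position: [0.3974, -0.3174, 0.0395]
ee_rot: [3.14, 0.097, 0.001]
force: [-0.2, 0.5, 0.2]
width: 1.002
```

```bash
python3 -c "
from h import *;go(.3983,-.314,.024,4);go(.3983,-.314,.024,4)"
```

```text
t 2.6 pos [ 0.3974 -0.3174  0.0395] yaw 3.5 F [-0.2  0.5  0.2] w 1.002 q [ 0.8   0.52 -0.31  2.03  0.26  0.63  0.38]
d [ 0.0029  0.0113 -0.0517] rot [0.     0.0001 0.0013]
t 2.6 pos [ 0.3974 -0.3174  0.0395] yaw 3.5 F [-0.2  0.5  0.2] w 1.002 q [ 0.8   0.52 -0.31  2.03  0.26  0.63  0.38]
d [ 0.0029  0.0113 -0.0517] rot [0.     0.0001 0.0013]
```

{"method": "jog_arm", "body": {
  "commands": "-1 0.003 0.011 -0.025 0 0 0; -1 0 0 -0.02 0 0 0; -1 0 0 -0.006 0 0 0; -1 0 0 0 0 0 0; 1 0 0 0 0 0 0",
  "force": 15
}}

```text
clock: 3.15
position: [0.3982, -0.3139, 0.0238]
ee_rot: [-3.14, -0.097, 0.0]
force: [0.5, 0.0, 0.7]
width: 0.953
```

{"method": "jog_arm", "body": {
  "commands": "1 0 0 0 0 0 0; 1 0 0 0 0 0 0; 1 0 0 0 0 0 0; 1 0 0 0 0 0 0; 1 0 0 0 0 0 0"
}}

```text
clock: 3.65
position: [0.3983, -0.314, 0.024]
ee_rot: [3.14, 0.097, 0.0]
force: [0.2, -1.2, -0.1]
width: 0.525
```

```bash
python3 -c "
from h import *;go(.3983,-.314,.024,4)"
```

```text
t 3.6 pos [ 0.3983 -0.314   0.024 ] yaw 3.5 F [ 0.2 -1.2 -0.1] w 0.525 q [ 0.78  0.54 -0.3   2.04  0.27  0.6   0.36]
d [0.0002 0.     0.0001] rot [0.     0.     0.0013]
```

{"method": "jog_arm", "body": {
  "commands": "1 0 0 0 0 0 0; 1 0 0 0 0 0 0; 1 0 0 0 0 0 0; 1 0 0 0 0 0 0; 1 0 0 0 0 0 0"
}}

```text
clock: 4.15
position: [0.3983, -0.314, 0.0239]
ee_rot: [-3.14, -0.097, -0.0]
force: [-0.2, -0.1, 0.5]
width: 0.252
```

{"method": "jog_arm", "body": {
  "commands": "1 0 0 0.01 0 0 0; 1 0 0 0.02 0 0 0; 1 0 0 0.04 0 0 0; 1 0 0 0.06 0 0 0; 1 0 0 0.06 0 0 0"
}}

```text
clock: 4.65
position: [0.3982, -0.3139, 0.0823]
ee_rot: [-3.14, -0.097, -0.0]
force: [0.1, -0.7, -1.7]
width: 0.249
```

```bash
python3 -c "
from h import *;go(.6113,.1884,.15,4)"
```

```text
t 4.7 pos [ 0.3982 -0.3139  0.0823] yaw 3.5 F [ 0.1 -0.7 -1.7] w 0.249 q [ 0.82  0.45 -0.34  2.    0.22  0.73  0.41]
d [0.7104 1.6742 0.2256] rot [-0.      0.      0.0013]
```

{"method": "jog_arm", "body": {
  "commands": "1 0.01 0.023 0.1 0 0 0; 1 0.03 0.07 0.1 0 0 0; 1 0.055 0.13 0.025 0 0 0; 1 0.06 0.141 0 0 0 0; 1 0.06 0.141 0 0 0 0"
}}

```text
clock: 5.15
position: [0.4634, -0.1613, 0.1501]
ee_rot: [3.139, 0.095, 0.003]
force: [0.8, -0.4, -2.4]
width: 0.255
```

{"method": "jog_arm", "body": {
  "commands": "1 0.06 0.141 0 0 0 0; 1 0.06 0.141 0 0 0 0; 1 0.06 0.141 0 0 0 0; 1 0.06 0.141 0 0 0 0; 1 0.06 0.141 0 0 0 0"
}}

```text
clock: 5.65
position: [0.5532, 0.0507, 0.1496]
ee_rot: [3.14, 0.097, 0.001]
force: [0.7, 0.6, -2.1]
width: 0.251
```

{"method": "jog_arm", "body": {
  "commands": "1 0.06 0.141 0 0 0 0; 1 0.06 0.141 0 0 0 0.0013; 1 0.04 0.1 -0.02 0 0 0; 1 0.02 0.05 -0.05 0 0 0; 1 0 0 -0.05 0 0 0"
}}

```text
clock: 6.15
position: [0.6068, 0.1815, 0.1123]
ee_rot: [-3.138, -0.115, -0.001]
force: [-0.5, -0.3, -2.2]
width: 0.255
```

```bash
python3 -c "
from h import *;go(.6113,.1884,.042,4)"
```

```text
t 6.2 pos [0.6068 0.1815 0.1123] yaw 4.2 F [-0.5 -0.3 -2.2] w 0.255 q [-0.09  0.6  -0.43  1.65  0.29  0.96 -0.55]
d [ 0.015   0.0231 -0.2342] rot [-0.0003  0.0001 -0.0005]
```

{"method": "jog_arm", "body": {
  "commands": "1 0.012 0.018 -0.04 0 0 0; 1 0.003 0.005 -0.05 0 0 0; 1 0 0 -0.04 0 0 0; 1 0 0 -0.03 0 0 0; 1 0 0 0 0 0 0"
}}

```text
clock: 6.65
position: [0.6103, 0.1843, 0.0629]
ee_rot: [3.139, 0.109, -0.004]
force: [-0.5, -0.7, -2.0]
width: 0.256
```

```bash
python3 -c "
from h import *;go(.6113,.1884,.042,4)
from cell import viewer
d=viewer.get_image('wrist');cv2.imwrite('pics/w2.png',d['pixels'][:,:,::-1])"
```

```text
t 6.7 pos [0.6103 0.1843 0.0629] yaw 4.0 F [-0.5 -0.7 -2. ] w 0.256 q [-0.11  0.66 -0.41  1.68  0.33  0.87 -0.58]
d [ 0.0032  0.0136 -0.0696] rot [ 0.0002 -0.0004  0.0001]
```

View pics/w2.png

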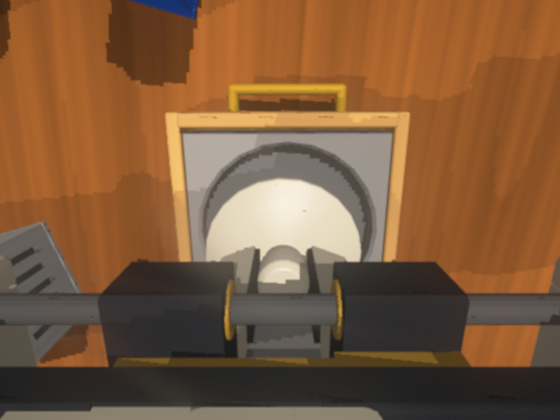

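The lid (283,230) is held level over the round recess (287,225) and needs about 4 mm more in +y. I'll correct that and lower slowly.

{"method": "jog_arm", "body": {
  "commands": "1 0.003 0.013 -0.01 0 0 0; 1 0 0 -0.015 0 0 0; 1 0 0 -0.015 0 0 0; 1 0 0 -0.015 0 0 0; 1 0 0 -0.006 0 0 0"
}}

```text
clock: 7.2
position: [0.6118, 0.1892, 0.0455]
ee_rot: [3.139, 0.11, -0.001]
force: [0.4, 0.1, -2.8]
width: 0.253
```

{"method": "jog_arm", "body": {
  "commands": "1 0 0 -0.003 0 0 0; 1 0 0 -0.003 0 0 0; 1 0 0 -0.002 0 0 0; 1 0 0 0 0 0 0; 1 0 0 0 0 0 0"
}}

```text
clock: 7.7
position: [0.6122, 0.1894, 0.0439]
ee_rot: [-3.14, -0.11, -0.0]
force: [-0.0, -0.4, -1.2]
width: 0.254
```

```bash
python3 -c "
from h import *;go(.6113,.1884,.042,4)"
```

```text
t 7.7 pos [0.6122 0.1894 0.0439] yaw 4.0 F [-0.  -0.4 -1.2] w 0.254 q [-0.12  0.69 -0.4   1.68  0.34  0.84 -0.6 ]
d [-0.0031 -0.0035 -0.0062] rot [-0.  0. -0.]
```

{"method": "jog_arm", "body": {
  "commands": "1 0 0 -0.003 0 0 0; 1 0 0 -0.003 0 0 0; 1 0 0 -0.003 0 0 0; 1 0 0 0 0 0 0; 1 0 0 0 0 0 0"
}}

```text
clock: 8.2
position: [0.6122, 0.1894, 0.0419]
ee_rot: [3.14, 0.11, 0.001]
force: [-4.1, -1.5, 7.8]
width: 0.252
```

Contact made (about 8 N). Releasing and raising.

{"method": "jog_arm", "body": {
  "commands": "-1 0 0 0 0 0 0; -1 0 0 0 0 0 0; -1 0 0 0 0 0 0; -1 0 0 0 0 0 0; -1 0 0 0 0 0 0"
}}

```text
clock: 8.7
position: [0.6122, 0.1895, 0.041]
ee_rot: [-3.14, -0.11, -0.0]
force: [-0.0, -0.3, 0.6]
width: 0.637
```

{"method": "jog_arm", "body": {
  "commands": "-1 0 0 0.02 0 0 0; -1 0 0 0.1 0 0 0; -1 0 0 0.15 0 0 0; -1 0 0 0.15 0 0 0; -1 0 0 0 0 0 0"
}}

```text
clock: 9.2
position: [0.6154, 0.1915, 0.1744]
ee_rot: [-3.136, -0.11, -0.016]
force: [0.7, 0.4, -0.3]
width: 0.994
```

```bash
python3 -c "
from h import *
from cell import viewer
go(.4155,.316,.18,41)
d=viewer.get_image('wrist');cv2.imwrite('pics/w3.png',d['pixels'][:,:,::-1])
W=world(d);P=W[W[...,2]>.058];P=P[(P[:,2]<.07)&(abs(P[:,0]-.61)<.03)&(abs(P[:,1]-.19)<.03)];print(len(P),rect(P),np.percentile(P[:,2],95))
"
```

```text
t 9.2 pos [0.6154 0.1915 0.1744] yaw 4.0 F [ 0.7  0.4 -0.3] w 0.994 q [-0.09  0.55 -0.45  1.57  0.26  1.07 -0.54]
d [-0.6664  0.4149  0.0187] rot [-0.0012  0.0014  0.1028]
642 (array([612.3, 189.8]), array([23.3, 23.3]), 46.0) 0.06410958427901092
```

{"method": "jog_arm", "body": {
  "commands": "-1 -0.06 0.038 0 0 0 0.01; -1 -0.1 0.062 0 0 0 0.0155; -1 -0.1 0.062 0 0 0 0.0155; -1 -0.1 0.062 0 0 0 0.0155; -1 -0.1 0.062 0 0 0 0.0155"
}}

```text
clock: 9.75
position: [0.4724, 0.2753, 0.1662]
ee_rot: [3.033, 0.817, -0.002]
force: [-0.1, 0.2, 0.5]
width: 1.002
```

{"method": "jog_arm", "body": {
  "commands": "-1 -0.1 0.062 0 0 0 0.0155; -1 -0.07 0.044 0 0 0 0.0105; -1 -0.03 0.019 0 0 0 0.0048; -1 0 0 0 0 0 0; -1 0 0 0 0 0 0"
}}

```text
clock: 10.25
position: [0.4155, 0.3118, 0.1668]
ee_rot: [2.943, 1.096, 0.0]
force: [0.7, -0.1, -0.1]
width: 0.998
```

```bash
python3 -c "
from h import *
from cell import viewer
go(.4155,.316,.047,41)
d=viewer.get_image('wrist');cv2.imwrite('pics/w4.png',d['pixels'][:,:,::-1])
W=world(d)
P=W[(W[...,2]>.092)&(W[...,2]<.11)];P=P[np.hypot(P[:,0]-.4155,P[:,1]-.316)<.035];print(len(P),rect(P))
P=W[(W[...,2]>.02)&(W[...,2]<.11)];P=P[np.hypot(P[:,0]-.4155,P[:,1]-.316)<.045];print(len(P),rect(P))
"
```

```text
t 10.2 pos [0.4155 0.3118 0.1668] yaw 40.8 F [ 0.7 -0.1 -0.1] w 0.998 q [-0.23  0.41 -0.68  1.86  0.31  0.97 -0.34]
d [-1.000e-04  1.400e-02 -3.993e-01] rot [0.0001 0.0001 0.0004]
2566 (array([414.4, 318.9]), array([40.8, 40.6]), 51.9)
4607 (array([414.4, 319. ]), array([48.1, 47.9]), 40.9)
```

View pics/w4.png

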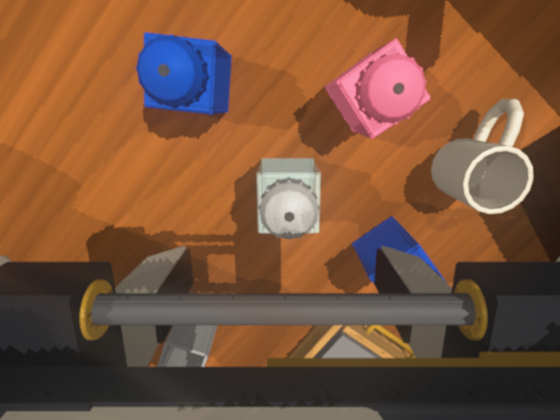

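The shaker (289,200) sits between the fingers and is aligned with them. I'll shift +6 mm in y and go down.

{"method": "jog_arm", "body": {
  "commands": "-1 -0.003 0.02 -0.04 0 0 0; -1 0 0 -0.1 0 0 0; -1 0 0 -0.1 0 0 0; -1 0 0 -0.1 0 0 0; -1 0 0 -0.03 0 0 0"
}}

```text
clock: 10.8
position: [0.4123, 0.317, 0.0526]
ee_rot: [2.942, 1.098, -0.007]
force: [-0.5, -1.2, 0.1]
width: 1.0
```

{"method": "jog_arm", "body": {
  "commands": "-1 0 0 -0.02 0 0 0; -1 0 0 0 0 0 0; 1 0 0 0 0 0 0; 1 0 0 0 0 0 0; 1 0 0 0 0 0 0",
  "force": 20
}}

```text
clock: 11.3
position: [0.4137, 0.319, 0.0509]
ee_rot: [-2.942, -1.1, -0.002]
force: [0.3, 0.3, 0.2]
width: 0.786
```

```bash
python3 -c "
from h import *
go(.4146,.3178,.047,41)"
```

```text
t 11.3 pos [0.4137 0.319  0.0509] yaw 41.0 F [0.3 0.3 0.2] w 0.786 q [-0.33  0.57 -0.59  1.97  0.46  0.74 -0.48]
d [ 0.0029 -0.0041 -0.013 ] rot [-0.0001  0.0002 -0.    ]
```

{"method": "jog_arm", "body": {
  "commands": "1 0 0 -0.012 0 0 0; 1 0 0 0 0 0 0; 1 0 0 0 0 0 0; 1 0 0 0 0 0 0; 1 0 0 0 0 0 0"
}}

```text
clock: 11.8
position: [0.4133, 0.3189, 0.0465]
ee_rot: [-2.942, -1.101, -0.0]
force: [-0.1, 1.1, -1.7]
width: 0.518
```

{"method": "jog_arm", "body": {
  "commands": "1 0 0 0 0 0 0; 1 0 0 0 0 0 0; 1 0 0 0.01 0 0 0; 1 0 0 0.03 0 0 0; 1 0 0 0.06 0 0 0"
}}

```text
clock: 12.3
position: [0.4124, 0.3179, 0.0762]
ee_rot: [2.942, 1.101, -0.004]
force: [0.2, -0.5, -3.4]
width: 0.52
```

```bash
python3 -c "
from h import *
go(.6200,.0768,.18,4.1)"
```

```text
t 12.3 pos [0.4124 0.3179 0.0762] yaw 41.0 F [ 0.2 -0.5 -3.4] w 0.52 q [-0.31  0.53 -0.62  1.95  0.42  0.79 -0.45]
d [ 0.692  -0.8037  0.346 ] rot [ 0.0002 -0.0004 -0.1026]
```

{"method": "jog_arm", "body": {
  "commands": "1 0 0 0.12 0 0 0; 1 0 0 0.14 0 0 0; 1 0.03 -0.035 0.1 0 0 -0.005; 1 0.08 -0.093 0 0 0 -0.012; 1 0.09 -0.105 0 0 0 -0.0136"
}}

```text
clock: 12.8
position: [0.4735, 0.2495, 0.1866]
ee_rot: [-3.033, -0.813, -0.004]
force: [1.6, -0.2, -2.1]
width: 0.523
```

{"method": "jog_arm", "body": {
  "commands": "1 0.09 -0.105 0 0 0 -0.0136; 1 0.09 -0.105 0 0 0 -0.0136; 1 0.09 -0.105 0 0 0 -0.0136; 1 0.09 -0.105 0 0 0 -0.0136; 1 0.08 -0.093 0 0 0 -0.012"
}}

```text
clock: 13.3
position: [0.6061, 0.0928, 0.185]
ee_rot: [3.137, 0.161, 0.0]
force: [0.4, 1.1, -1.9]
width: 0.523
```

{"method": "jog_arm", "body": {
  "commands": "1 0.04 -0.045 0 0 0 -0.005; 1 0 0 -0.04 0 0 0; 1 0 0 -0.06 0 0 0; 1 0 0 -0.05 0 0 0; 1 0 0 0 0 0 0"
}}

```text
clock: 13.8
position: [0.6149, 0.0821, 0.137]
ee_rot: [3.139, 0.121, -0.007]
force: [-0.4, -0.2, -2.4]
width: 0.522
```

```bash
python3 -c "
from h import *
go(.6200,.0768,.0645,4.1)"
```

```text
t 13.8 pos [0.6149 0.0821 0.137 ] yaw 4.4 F [-0.4 -0.2 -2.4] w 0.522 q [ 0.07  0.55 -0.44  1.66  0.27  0.99 -0.37]
d [ 0.0171 -0.0178 -0.2418] rot [ 0.     -0.0008 -0.0009]
```

{"method": "jog_arm", "body": {
  "commands": "1 0.01 -0.01 -0.03 0 0 0; 1 0.007 -0.008 -0.06 0 0 0; 1 0 0 -0.05 0 0 0; 1 0 0 -0.03 0 0 0; 1 0 0 0 0 0 0"
}}

```text
clock: 14.3
position: [0.6214, 0.076, 0.087]
ee_rot: [3.139, 0.118, -0.004]
force: [0.2, -0.1, -3.3]
width: 0.523
```

```bash
python3 -c "
from h import *
from cell import viewer
go(.6200,.0768,.0645,4.1)
for n in ('wrist','scene'):
  d=viewer.get_image(n);cv2.imwrite('pics/5%s.png'%n,d['pixels'][:,:,::-1])
a=cv2.imread('pics/5wrist.png');b=cv2.imread('pics/5scene.png')[180:320,220:400];b=cv2.resize(b,(400,311))
c=np.zeros((420,800,3),np.uint8);c[:300,:400]=cv2.resize(a,(400,300));c[:311,400:]=b;cv2.imwrite('pics/5.png',c)
"
```

```text
t 14.3 pos [0.6214 0.076  0.087 ] yaw 4.3 F [ 0.2 -0.1 -3.3] w 0.523 q [ 0.07  0.62 -0.41  1.69  0.3   0.9  -0.39]
d [-0.0045  0.0026 -0.0751] rot [ 0.     -0.0004 -0.0006]
```

View pics/5.png

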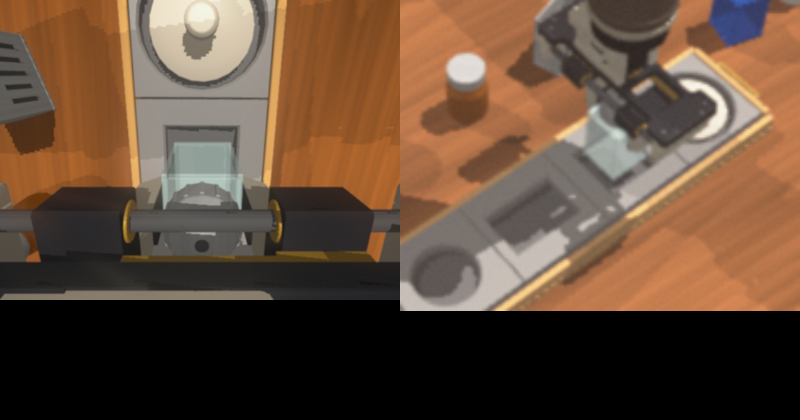

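The lid is seated in its recess (202,35). The shaker is aligned over the square recess (202,160). Lowering.

{"method": "jog_arm", "body": {
  "commands": "1 -0.003 0.002 -0.015 0 0 0; 1 0 0 -0.015 0 0 0; 1 0 0 -0.015 0 0 0; 1 0 0 -0.015 0 0 0; 1 0 0 -0.005 0 0 0"
}}

```text
clock: 14.9
position: [0.6211, 0.0765, 0.0683]
ee_rot: [3.139, 0.118, -0.001]
force: [-0.3, -0.4, -3.2]
width: 0.525
```

{"method": "jog_arm", "body": {
  "commands": "1 0 0 -0.003 0 0 0; 1 0 0 -0.003 0 0 0; 1 0 0 -0.002 0 0 0; 1 0 0 0 0 0 0; 1 0 0 0 0 0 0"
}}

```text
clock: 15.4
position: [0.6215, 0.0766, 0.0667]
ee_rot: [-3.139, -0.118, -0.0]
force: [1.0, -0.6, -2.5]
width: 0.521
```

```bash
python3 -c "
from h import *
go(.6200,.0768,.0645,4.1)"
```

```text
t 15.4 pos [0.6215 0.0766 0.0667] yaw 4.3 F [ 1.  -0.6 -2.5] w 0.521 q [ 0.06  0.64 -0.41  1.71  0.32  0.86 -0.4 ]
d [-0.0051  0.0005 -0.0072] rot [-0.      0.     -0.0006]
```

{"method": "jog_arm", "body": {
  "commands": "1 0 0 -0.003 0 0 0; 1 0 0 -0.003 0 0 0; 1 0 0 -0.002 0 0 0; 1 0 0 0 0 0 0; 1 0 0 0 0 0 0"
}}

```text
clock: 15.9
position: [0.6215, 0.0766, 0.0645]
ee_rot: [3.139, 0.118, 0.0]
force: [-0.4, -1.5, 3.6]
width: 0.524
```

Contact. Releasing, then over to the holder.

{"method": "jog_arm", "body": {
  "commands": "-1 0 0 0 0 0 0; -1 0 0 0 0 0 0; -1 0 0 0 0 0 0; -1 0 0 0 0 0 0; -1 0 0 0 0 0 0"
}}

```text
clock: 16.4
position: [0.6215, 0.0767, 0.0641]
ee_rot: [-3.139, -0.118, -0.0]
force: [0.2, -0.5, 0.5]
width: 0.91
```

{"method": "jog_arm", "body": {
  "commands": "-1 0 0 0.03 0 0 0; -1 0 0 0.1 0 0 0; -1 0 0 0.15 0 0 0; -1 0 0 0.15 0 0 0; -1 -0.04 0.015 0 0 0 0.005"
}}

```text
clock: 16.9
position: [0.6138, 0.0818, 0.2004]
ee_rot: [-3.136, -0.165, -0.018]
force: [0.6, -0.1, 0.0]
width: 1.0
```

```bash
python3 -c "
from h import *
from cell import viewer
go(.4437,.1353,.16,20.5)
d=viewer.get_image('wrist')
W=world(d);P=W[(W[...,2]>.05)&(W[...,2]<.14)];P=P[np.hypot(P[:,0]-.62,P[:,1]-.077)<.04];print(len(P),np.percentile(P[:,2],97));P=P[P[:,2]>.11];print(len(P),rect(P))
"
```

```text
t 16.9 pos [0.6138 0.0818 0.2004] yaw 6.0 F [ 0.6 -0.1  0. ] w 1.0 q [ 0.1   0.49 -0.46  1.6   0.24  1.1  -0.32]
d [-0.567   0.1783 -0.1345] rot [-0.0006  0.0018  0.0402]
3970 0.12214913129268612
2191 (array([621.6,  76.1]), array([40.4, 40.5]), 65.3)
```

{"method": "jog_arm", "body": {
  "commands": "-1 -0.09 0.029 0 0 0 0.0065; -1 -0.11 0.035 0 0 0 0.008; -1 -0.11 0.035 0 0 0 0.008; -1 -0.11 0.035 0 0 0 0.008; -1 -0.09 0.029 0 0 0 0.0065"
}}

```text
clock: 17.45
position: [0.454, 0.1302, 0.1925]
ee_rot: [3.095, 0.534, -0.003]
force: [0.2, 0.7, 0.5]
width: 0.998
```

{"method": "jog_arm", "body": {
  "commands": "-1 -0.05 0.015 -0.05 0 0 0.003; -1 0 0 -0.06 0 0 0; -1 0 0 0 0 0 0; -1 0 0 0 0 0 0; -1 0 0 0 0 0 0"
}}

```text
clock: 17.95
position: [0.442, 0.1346, 0.1606]
ee_rot: [-3.091, -0.558, -0.001]
force: [0.1, 0.1, 0.3]
width: 1.002
```

```bash
python3 -c "
from h import *
from cell import viewer
d=viewer.get_image('wrist')
W=world(d)
P=W[(W[...,2]>.072)&(W[...,2]<.086)];P=P[np.hypot(P[:,0]-.4437,P[:,1]-.135)<.05];print(len(P),rect(P))
go(.4437,.1353,.033,20.5)
"
```

```text
1479 (array([443.7, 136.5]), array([38.3, 70.3]), 20.4)
t 18.0 pos [0.442  0.1346 0.1607] yaw 20.5 F [ 0.3  0.1 -0.5] w 1.002 q [ 0.07  0.31 -0.59  2.    0.22  0.89 -0.28]
d [ 0.0055  0.0022 -0.4256] rot [-0.0001  0.0001  0.0001]
```

{"method": "jog_arm", "body": {
  "commands": "-1 0.006 0.005 -0.06 0 0 0; -1 0 0 -0.11 0 0 0; -1 0 0 -0.11 0 0 0; -1 0 0 -0.09 0 0 0; -1 0 0 -0.04 0 0 0"
}}

```text
clock: 18.5
position: [0.4427, 0.1356, 0.0355]
ee_rot: [3.091, 0.558, -0.003]
force: [-0.5, -0.8, -0.2]
width: 1.0
```

{"method": "jog_arm", "body": {
  "commands": "-1 0 0 -0.015 0 0 0; -1 0 0 0 0 0 0; 1 0 0 0 0 0 0; 1 0 0 0 0 0 0; 1 0 0 0 0 0 0"
}}

```text
clock: 19.0
position: [0.4438, 0.1362, 0.0334]
ee_rot: [-3.091, -0.559, -0.002]
force: [-0.2, 0.3, -0.7]
width: 0.787
```

{"method": "jog_arm", "body": {
  "commands": "1 0 0 0 0 0 0; 1 0 0 0 0 0 0; 1 0 0 0 0 0 0; 1 0 0 0 0 0 0; 1 0 0 0 0 0 0"
}}

```text
clock: 19.5
position: [0.4433, 0.1361, 0.0326]
ee_rot: [-3.091, -0.559, -0.0]
force: [-0.5, -0.0, -0.1]
width: 0.41
```

```bash
python3 -c "
from h import *
go(.4437,.136,.033,20.5)
"
```

```text
t 19.5 pos [0.4433 0.1361 0.0326] yaw 20.5 F [-0.5 -0.  -0.1] w 0.41 q [-0.04  0.5  -0.48  2.13  0.41  0.6  -0.46]
d [ 0.0013 -0.0003  0.0012] rot [-0.  0.  0.]
```

{"method": "jog_arm", "body": {
  "commands": "1 0 0 0.01 0 0 0; 1 0 0 0.04 0 0 0; 1 0 0 0.1 0 0 0; 1 0 0 0.14 0 0 0; 1 0.03 -0.028 0.14 0 0 -0.002"
}}

```text
clock: 20.0
position: [0.4505, 0.1287, 0.1636]
ee_rot: [-3.093, -0.544, 0.003]
force: [1.7, -0.4, -1.5]
width: 0.415
```

{"method": "jog_arm", "body": {
  "commands": "1 0.07 -0.065 0.03 0 0 -0.005; 1 0.1 -0.093 0 0 0 -0.008; 1 0.1 -0.093 0 0 0 -0.008; 1 0.1 -0.093 0 0 0 -0.008; 1 0.1 -0.093 0 0 0 -0.007"
}}

```text
clock: 20.5
position: [0.594, -0.0047, 0.1717]
ee_rot: [-3.136, -0.184, -0.001]
force: [0.4, 1.1, -1.4]
width: 0.415
```

{"method": "jog_arm", "body": {
  "commands": "1 0.07 -0.065 0 0 0 -0.005; 1 0.04 -0.038 -0.02 0 0 -0.0025; 1 0 0 -0.06 0 0 0; 1 0 0 -0.06 0 0 0; 1 0 0 0 0 0 0"
}}

```text
clock: 21.0
position: [0.6238, -0.0337, 0.1263]
ee_rot: [-3.139, -0.115, 0.008]
force: [0.3, -0.3, -2.7]
width: 0.411
```

```bash
python3 -c "
from h import *
go(.6282,-.0362,.0506,4.1)
"
```

```text
t 21.0 pos [ 0.6238 -0.0337  0.1263] yaw 4.2 F [ 0.3 -0.3 -2.7] w 0.411 q [ 0.25  0.57 -0.42  1.66  0.27  0.98 -0.19]
d [ 0.0147 -0.0084 -0.2523] rot [-0.0001 -0.0008 -0.0003]
```

{"method": "jog_arm", "body": {
  "commands": "1 0.008 -0.005 -0.04 0 0 0; 1 0.006 -0.003 -0.06 0 0 0; 1 0 0 -0.05 0 0 0; 1 0 0 -0.03 0 0 0; 1 0 0 0 0 0 0"
}}

```text
clock: 21.5
position: [0.6295, -0.0367, 0.0733]
ee_rot: [-3.139, -0.113, 0.004]
force: [0.8, 0.7, -1.4]
width: 0.414
```

```bash
python3 -c "
from h import *
from cell import viewer
go(.6282,-.0362,.0506,4.1)
for n in ('wrist','scene'):
  d=viewer.get_image(n);cv2.imwrite('pics/6%s.png'%n,d['pixels'][:,:,::-1])
a=cv2.imread('pics/6wrist.png');b=cv2.imread('pics/6scene.png')[200:340,200:380];b=cv2.resize(b,(400,311))
c=np.zeros((320,800,3),np.uint8);c[:300,:400]=cv2.resize(a,(400,300));c[:311,400:]=b;cv2.imwrite('pics/6.png',c)
"
```

```text
t 21.5 pos [ 0.6295 -0.0367  0.0733] yaw 4.1 F [ 0.8  0.7 -1.4] w 0.414 q [ 0.24  0.64 -0.4   1.69  0.3   0.88 -0.21]
d [-0.0043  0.0015 -0.0758] rot [-0.     -0.0004 -0.0001]
```

View pics/6.png

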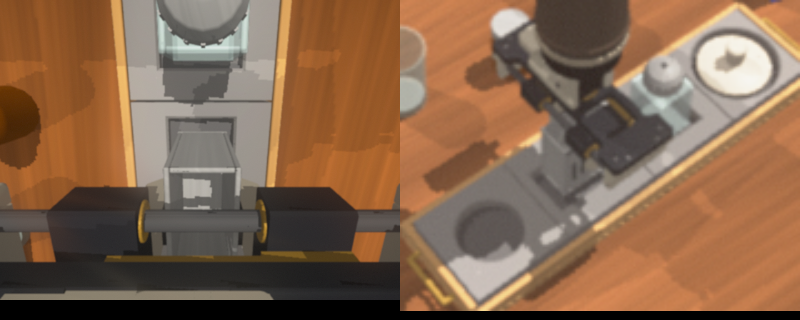

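The lid and shaker are seated. The holder (202,165) is centred over the oblong recess. Lowering.

{"method": "jog_arm", "body": {
  "commands": "1 -0.003 0.001 -0.015 0 0 0; 1 0 0 -0.015 0 0 0; 1 0 0 -0.015 0 0 0; 1 0 0 -0.015 0 0 0; 1 0 0 -0.005 0 0 0"
}}

```text
clock: 22.1
position: [0.6292, -0.0365, 0.0544]
ee_rot: [3.14, 0.113, -0.001]
force: [0.0, -0.2, -2.1]
width: 0.415
```

{"method": "jog_arm", "body": {
  "commands": "1 0 0 -0.003 0 0 0; 1 0 0 -0.003 0 0 0; 1 0 0 -0.003 0 0 0; 1 0 0 -0.002 0 0 0; 1 0 0 0 0 0 0"
}}

```text
clock: 22.6
position: [0.6296, -0.0365, 0.0519]
ee_rot: [-3.14, -0.113, -0.0]
force: [-0.0, -1.2, -2.0]
width: 0.412
```

{"method": "jog_arm", "body": {
  "commands": "1 0 0 -0.003 0 0 0; 1 0 0 -0.001 0 0 0; 1 0 0 0 0 0 0; 1 0 0 0 0 0 0; 1 0 0 0 0 0 0"
}}

```text
clock: 23.1
position: [0.6296, -0.0365, 0.0507]
ee_rot: [3.14, 0.113, 0.0]
force: [0.3, 0.6, -1.0]
width: 0.415
```

{"method": "jog_arm", "body": {
  "commands": "1 0 0 -0.002 0 0 0; 1 0 0 -0.002 0 0 0; 1 0 0 -0.001 0 0 0; 1 0 0 0 0 0 0; 1 0 0 0 0 0 0"
}}

```text
clock: 23.6
position: [0.6296, -0.0365, 0.0507]
ee_rot: [3.139, 0.113, 0.001]
force: [-5.2, -0.1, 15.5]
width: 0.411
```

Contact (15 N). Releasing and moving on to the glass.

{"method": "jog_arm", "body": {
  "commands": "-1 0 0 0 0 0 0; -1 0 0 0 0 0 0; -1 0 0 0 0 0 0; -1 0 0 0 0 0 0; -1 0 0 0 0 0 0"
}}

```text
clock: 24.1
position: [0.6295, -0.0365, 0.0489]
ee_rot: [-3.139, -0.113, 0.0]
force: [0.0, 0.1, -0.0]
width: 0.802
```

{"method": "jog_arm", "body": {
  "commands": "-1 0 0 0.03 0 0 0; -1 0 0 0.1 0 0 0; -1 0 0 0.15 0 0 0; -1 0 0 0.15 0 0 0; -1 -0.04 -0.02 0.02 0 0 0"
}}

```text
clock: 24.6
position: [0.6215, -0.0407, 0.1908]
ee_rot: [-3.139, -0.115, -0.017]
force: [-0.1, 0.3, 0.7]
width: 1.003
```

```bash
python3 -c "
from h import *
from cell import viewer
go(.4225,-.133,.17,4.1)
d=viewer.get_image('wrist')
W=world(d);P=W[(W[...,2]>.05)&(W[...,2]<.14)];P=P[np.hypot(P[:,0]-.63,P[:,1]+.037)<.05];print(len(P),np.percentile(P[:,2],97));P=P[P[:,2]>.09];print(len(P),rect(P))
"
```

```text
t 24.6 pos [ 0.6215 -0.0407  0.1908] yaw 4.2 F [-0.1  0.3  0.7] w 1.003 q [ 0.28  0.5  -0.44  1.61  0.23  1.08 -0.15]
d [-0.6634 -0.3076 -0.0695] rot [-0.0002  0.0017 -0.0003]
2673 0.09883084801752239
1338 (array([629.5, -36.2]), array([38.4, 70.1]), 4.0)
```

{"method": "jog_arm", "body": {
  "commands": "-1 -0.08 -0.037 0 0 0 0; -1 -0.11 -0.051 0 0 0 0; -1 -0.11 -0.051 0 0 0 0; -1 -0.11 -0.051 0 0 0 0; -1 -0.11 -0.051 0 0 0 0"
}}

```text
clock: 25.15
position: [0.4595, -0.1153, 0.1834]
ee_rot: [-3.139, -0.112, 0.002]
force: [0.2, -1.4, -0.7]
width: 1.003
```

{"method": "jog_arm", "body": {
  "commands": "-1 -0.08 -0.037 0 0 0 0; -1 -0.055 -0.027 -0.03 0 0 0; -1 0 0 -0.04 0 0 0; -1 0 0 0 0 0 0; -1 0 0 0 0 0 0"
}}

```text
clock: 25.65
position: [0.4217, -0.1333, 0.1628]
ee_rot: [-3.139, -0.114, 0.0]
force: [0.5, 0.3, 0.5]
width: 1.002
```

```bash
python3 -c "
from h import *
from cell import viewer
d=viewer.get_image('wrist');cv2.imwrite('pics/7.png',d['pixels'][:,:,::-1])
W=world(d)
P=W[(W[...,2]>.084)&(W[...,2]<.096)];P=P[np.hypot(P[:,0]-.4225,P[:,1]+.133)<.045];print(len(P),rect(P),cv2.minEnclosingCircle((P[:,:2]*1000).astype(np.float32)))
go(.4225,-.1330,.033,4.1)
"
```

```text
1560 (array([ 422.8, -132. ]), array([64.9, 65. ]), 8.9) ((422.8021240234375, -132.17727661132812), 32.86461639404297)
t 25.7 pos [ 0.422  -0.1333  0.1631] yaw 4.2 F [ 0.9 -0.7  0. ] w 1.001 q [ 0.57  0.25 -0.46  2.05  0.15  0.87  0.11]
d [ 0.0016  0.0009 -0.4337] rot [-0.0001  0.     -0.0002]
```

View pics/7.png

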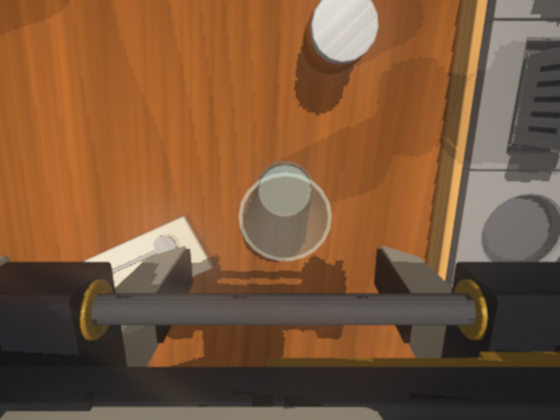

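The glass rim (285,215) is centred between the fingers and the honey jar (345,28) is clear. Descending.

{"method": "jog_arm", "body": {
  "commands": "-1 0.002 0.003 -0.06 0 0 0; -1 0 0 -0.11 0 0 0; -1 0 0 -0.11 0 0 0; -1 0 0 -0.09 0 0 0; -1 0 0 -0.045 0 0 0"
}}

```text
clock: 26.2
position: [0.4216, -0.1322, 0.0367]
ee_rot: [-3.138, -0.115, 0.003]
force: [-0.3, -0.6, -0.2]
width: 0.999
```

{"method": "jog_arm", "body": {
  "commands": "-1 0 0 -0.012 0 0 0; -1 0 0 0 0 0 0; 1 0 0 0 0 0 0; 1 0 0 0 0 0 0; 1 0 0 0 0 0 0",
  "force": 20
}}

```text
clock: 26.7
position: [0.4222, -0.1333, 0.0357]
ee_rot: [3.139, 0.112, 0.002]
force: [0.1, 0.3, 1.0]
width: 0.787
```

{"method": "jog_arm", "body": {
  "commands": "1 0 0 0 0 0 0; 1 0 0 0 0 0 0; 1 0 0 0 0 0 0; 1 0 0 0 0 0 0; 1 0 0 0 0 0 0"
}}

```text
clock: 27.2
position: [0.4222, -0.1332, 0.0354]
ee_rot: [3.139, 0.113, 0.002]
force: [0.5, 0.4, 6.2]
width: 0.677
```

```bash
python3 -c "
from h import *
go(.4227,-.1325,.033,4.1)
"
```

```text
t 27.2 pos [ 0.4222 -0.1332  0.0354] yaw 4.1 F [0.5 0.4 6.2] w 0.677 q [ 0.48  0.46 -0.37  2.18  0.31  0.55 -0.06]
d [ 0.0018  0.0024 -0.0081] rot [ 0.0001  0.0002 -0.    ]
```

{"method": "jog_arm", "body": {
  "commands": "1 0 0 0.01 0 0 0; 1 0 0 0.02 0 0 0; 1 0 0 0.02 0 0 0; 1 0 0 0.02 0 0 0; 1 0 0 0 0 0 0"
}}

```text
clock: 27.7
position: [0.4221, -0.1332, 0.0569]
ee_rot: [3.139, 0.113, 0.002]
force: [1.0, 0.1, -2.4]
width: 0.679
```

```bash
python3 -c "
from h import *
from cell import viewer
go(.6370,-.1492,.16,4.1)
for n in ('wrist','scene'):
  d=viewer.get_image(n);cv2.imwrite('pics/8%s.png'%n,d['pixels'][:,:,::-1])
a=cv2.imread('pics/8wrist.png');b=cv2.imread('pics/8scene.png')[150:290,120:300];b=cv2.resize(b,(400,311))
c=np.zeros((320,800,3),np.uint8);c[:300,:400]=cv2.resize(a,(400,300));c[:311,400:]=b;cv2.imwrite('pics/8.png',c)
"
```

```text
t 27.7 pos [ 0.4221 -0.1332  0.0569] yaw 4.1 F [ 1.   0.1 -2.4] w 0.679 q [ 0.5   0.42 -0.4   2.17  0.28  0.6  -0.03]
d [ 0.7163 -0.0533  0.3436] rot [ 0.0001  0.0002 -0.    ]
```

View pics/8.png

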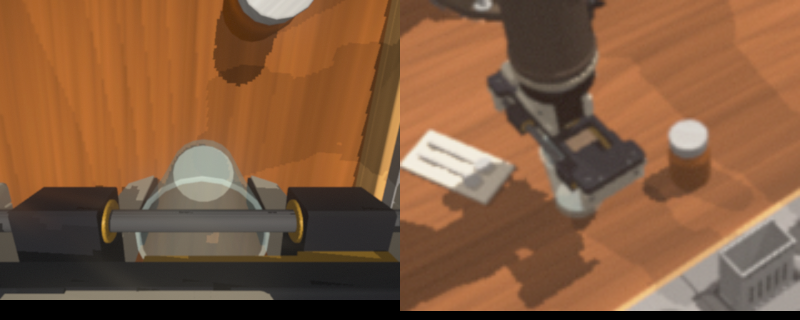

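The glass is held upright (203,170) and clear of the counter. Carrying it over.

{"method": "jog_arm", "body": {
  "commands": "1 0 0 0.05 0 0 0; 1 0.02 -0.001 0.1 0 0 0; 1 0.06 -0.004 0.09 0 0 0; 1 0.1 -0.007 0.02 0 0 0; 1 0.11 -0.008 0 0 0 0"
}}

```text
clock: 28.3
position: [0.5098, -0.1396, 0.1355]
ee_rot: [3.138, 0.112, 0.003]
force: [0.8, -0.3, -2.4]
width: 0.674
```

{"method": "jog_arm", "body": {
  "commands": "1 0.11 -0.008 0 0 0 0; 1 0.11 -0.008 0 0 0 0; 1 0.1 -0.008 0 0 0 0; 1 0.07 -0.006 0 0 0 0; 1 0.03 -0.003 -0.02 0 0 0"
}}

```text
clock: 28.8
position: [0.6366, -0.1488, 0.1277]
ee_rot: [-3.139, -0.113, -0.002]
force: [-0.8, -0.1, -2.3]
width: 0.676
```

{"method": "jog_arm", "body": {
  "commands": "1 0 0 -0.03 0 0 0; 1 0 0 -0.04 0 0 0; 1 0 0 -0.03 0 0 0; 1 0 0 0 0 0 0; 1 0 0 0 0 0 0"
}}

```text
clock: 29.3
position: [0.634, -0.149, 0.0979]
ee_rot: [-3.14, -0.113, 0.001]
force: [0.2, 0.7, -1.2]
width: 0.676
```

```bash
python3 -c "
from h import *
go(.6370,-.1492,.0532,4.1)
"
```

```text
t 29.3 pos [ 0.634  -0.149   0.0979] yaw 4.1 F [ 0.2  0.7 -1.2] w 0.676 q [ 0.4   0.63 -0.38  1.62  0.28  0.95 -0.01]
d [ 0.0099 -0.0005 -0.149 ] rot [ 0.     -0.0001 -0.    ]
```

{"method": "jog_arm", "body": {
  "commands": "1 0.008 0 -0.02 0 0 0; 1 0 0 -0.03 0 0 0; 1 0 0 -0.025 0 0 0; 1 0 0 0 0 0 0; 1 0 0 0 0 0 0"
}}

```text
clock: 29.8
position: [0.6368, -0.1489, 0.0752]
ee_rot: [-3.139, -0.113, 0.001]
force: [0.6, 0.2, -1.7]
width: 0.674
```

```bash
python3 -c "
from h import *
from cell import viewer
go(.6365,-.1492,.0532,4.1)
for n in ('wrist','scene'):
  d=viewer.get_image(n);cv2.imwrite('pics/9%s.png'%n,d['pixels'][:,:,::-1])
a=cv2.imread('pics/9wrist.png');b=cv2.imread('pics/9scene.png')[220:360,170:350];b=cv2.resize(b,(400,311))
c=np.zeros((320,800,3),np.uint8);c[:300,:400]=cv2.resize(a,(400,300));c[:311,400:]=b;cv2.imwrite('pics/9.png',c)
"
```

```text
t 29.8 pos [ 0.6368 -0.1489  0.0752] yaw 4.1 F [ 0.6  0.2 -1.7] w 0.674 q [ 0.39  0.66 -0.37  1.63  0.29  0.91 -0.02]
d [-0.0011 -0.0011 -0.0732] rot [-0.     -0.0001 -0.0001]
```

View pics/9.png

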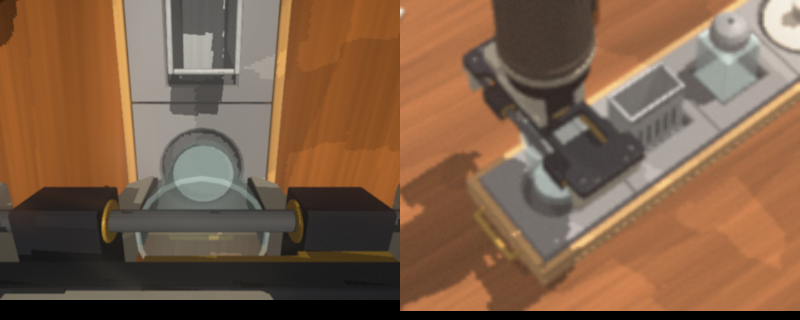

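The glass foot (203,172) is over the round recess (203,172). Lowering.

{"method": "jog_arm", "body": {
  "commands": "1 0 0 -0.01 0 0 0; 1 0 0 -0.015 0 0 0; 1 0 0 -0.015 0 0 0; 1 0 0 -0.015 0 0 0; 1 0 0 -0.006 0 0 0"
}}

```text
clock: 30.4
position: [0.6366, -0.149, 0.0564]
ee_rot: [-3.139, -0.113, 0.002]
force: [-0.1, 0.3, -2.0]
width: 0.673
```

{"method": "jog_arm", "body": {
  "commands": "1 0 0 -0.003 0 0 0; 1 0 0 -0.003 0 0 0; 1 0 0 -0.002 0 0 0; 1 0 0 0 0 0 0; 1 0 0 0 0 0 0"
}}

```text
clock: 30.9
position: [0.6371, -0.149, 0.055]
ee_rot: [3.14, 0.113, 0.0]
force: [0.2, 0.5, -2.2]
width: 0.675
```

{"method": "jog_arm", "body": {
  "commands": "1 0 0 -0.002 0 0 0; 1 0 0 -0.002 0 0 0; 1 0 0 -0.001 0 0 0; 1 0 0 0 0 0 0; 1 0 0 0 0 0 0"
}}

```text
clock: 31.4
position: [0.6372, -0.149, 0.0536]
ee_rot: [3.139, 0.113, 0.001]
force: [-0.1, 0.9, 1.6]
width: 0.675
```

{"method": "jog_arm", "body": {
  "commands": "1 0 0 -0.001 0 0 0; 1 0 0 0 0 0 0; -1 0 0 0 0 0 0; -1 0 0 0 0 0 0; -1 0 0 0 0 0 0"
}}

```text
clock: 31.9
position: [0.637, -0.1489, 0.0528]
ee_rot: [-3.139, -0.113, 0.0]
force: [-0.3, -1.0, -0.1]
width: 0.884
```

{"method": "jog_arm", "body": {
  "commands": "-1 0 0 0 0 0 0; -1 0 0 0 0 0 0; -1 0 0 0.03 0 0 0; -1 0 0 0.1 0 0 0; -1 0 0 0.15 0 0 0"
}}

```text
clock: 32.4
position: [0.6353, -0.1488, 0.1361]
ee_rot: [-3.138, -0.113, 0.007]
force: [1.1, -0.5, 0.9]
width: 1.0
```

{"method": "jog_arm", "body": {
  "commands": "-1 0 0 0.15 0 0 0; -1 -0.05 -0.05 0.1 0 0 0; -1 -0.12 -0.1 0 0 0 0; -1 -0.12 -0.1 0 0 0 0; -1 -0.12 -0.1 0 0 0 0"
}}

```text
clock: 32.9
position: [0.5128, -0.2548, 0.2131]
ee_rot: [3.139, 0.114, 0.002]
force: [0.0, -0.5, -0.0]
width: 1.001
```

{"method": "jog_arm", "body": {
  "commands": "-1 -0.12 -0.1 0 0 0 0; -1 -0.12 -0.1 0 0 0 0; -1 0 0 0 0 0 0; -1 0 0 0 0 0 0; -1 0 0 0 0 0 0"
}}

```text
clock: 33.4
position: [0.4432, -0.313, 0.2126]
ee_rot: [-3.139, -0.115, -0.002]
force: [1.0, 0.7, -0.5]
width: 1.001
```

```bash
python3 - <<'E'
from h import *
from cell import viewer
for n in("top","scene"):
    d=viewer.get_image(n); cv2.imwrite(f"pics/{n}10.png",d["pixels"][:,:,::-1]);W=world(d);P=W[np.isfinite(W[...,0])]
    for nm,x,y,z,r in(("lid",.6113,.1884,.063,.02),("shaker",.6194,.0758,.122,.03),("holder",.6274,-.0368,.098,.05),("glass",.6355,-.1494,.108,.045),("honey",.451,-.006,.075,.03),("jug",.527,.436,.062,.035)):
        Q=P[(np.hypot(P[:,0]-x,P[:,1]-y)<r)&(P[:,2]>z-.009)&(P[:,2]<z+.01)]
        print(n,nm,len(Q),rect(Q) if len(Q)>4 else '','zt',np.round(np.percentile(Q[:,2],97)-z,4) if len(Q) else '')
a=cv2.imread('pics/top10.png')[100:250,130:480];cv2.imwrite('pics/10.png',cv2.resize(a,None,fx=2.2,fy=2.2))
E
```

```text
top lid 57 (array([611. , 187.9]), array([22.3, 21.9]), 56.6) zt 0.0016
top shaker 141 (array([619.4,  74.4]), array([38.1, 36. ]), 10.3) zt 0.0006
top holder 137 (array([628.6, -37.9]), array([38.7, 70. ]), 4.8) zt 0.0019
top glass 128 (array([ 636.2, -149.6]), array([62.6, 64.7]), 87.0) zt 0.0023
top honey 201 (array([450.9,  -6.1]), array([40.9, 41.8]), 32.2) zt 0.0029
top jug 129 (array([526.8, 434.1]), array([52.5, 52.6]), 67.4) zt 0.002
scene lid 69 (array([613.5, 186.7]), array([20.6, 22.5]), 47.7) zt 0.0023
scene shaker 164 (array([620.7,  72.9]), array([36. , 36.3]), 14.2) zt 0.0005
scene holder 212 (array([629.3, -37.7]), array([41.3, 70.3]), 4.3) zt 0.0028
scene glass 211 (array([ 637. , -148.2]), array([64.6, 65.3]), 67.1) zt 0.0015
scene honey 220 (array([452.6,  -5.8]), array([42.9, 42.7]), 49.5) zt 0.0031
scene jug 138 (array([526.6, 438.3]), array([52.1, 60.7]), 20.5) zt 0.0023
```

View pics/10.png

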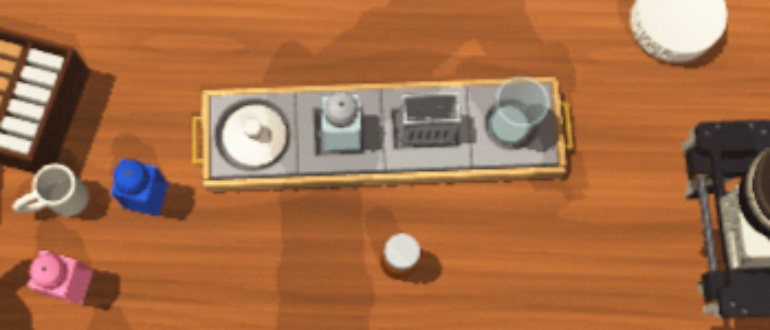

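View pics/scene10.png

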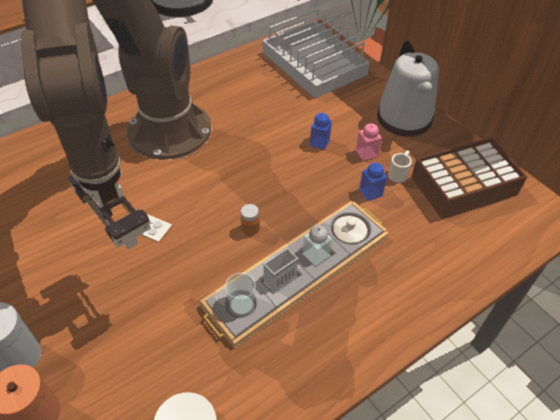

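All four are seated in their own recesses: lid (350,228), shaker (318,240), holder (280,268) and glass (240,293). The honey jar and jug haven't moved, and the arm is clear. Handing in.

```bash
python3 -c "
from cell import arm;print(arm.sign_off())"
```

```text
the job is handed in; nothing more can be done
None
```

The ceramic lid, sugar shaker, spoon holder and tea glass are each in their own recess, set down with light contact (about 16 N or less), then released. I handed the job in at about 33.5 s of the 112 s allowed; no verdict is reported.

- **Placing:** In the last top and scene images, the centres of all four were within about 3 mm of my estimates of the pad centres. Their tops were within 3 mm of the seated height.
- **Bystanders:** The honey jar and milk jug read within about 3 mm of where they started, which is within the measuring noise. I did not touch the blue and pink look-alikes.
- **Arm:** It was open and clear of everything at hand-in.
- **Disagreements:** The scene and top cameras differed by 1 to 3 mm. The measured tool position lagged the commands by up to 4 mm, so I corrected it before each grasp and placing. No check failed.

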